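# Feed a rack of sample cups through a spring gate

### The job

Load the rack of blue-capped cups into the sample reader: with one fingertip press the yellow treadle down and keep it down so that the red gate arm stays up, and meanwhile push the blue plate at the back of the rack with the other finger, sliding the rack along the chute until its nose is up against the black end stop. Then let go so that the gate arm comes down again behind the cups. Only press and push: do not pick up the rack, do not let the gate arm touch it, and leave the jar, lid, bottle and spare cup beside the chute where they are.

Things in the scene. Friction and masses are not known exactly. Their poses are not given: they have to be found in the camera images.
- chute: Fixed aluminium U chute, turned up to 15 degrees. Origin: on the table, on its centre line, at the gate; +y = travel direction, -x = treadle side, z up. Floor 6 mm thick, y = -340 to 138 mm; inside 76 mm wide, walls 5 mm thick, tops at z = 32 mm. Gate hinge tube (radius 5 mm) runs along y at x = -52, z = 48 mm, y = -331 to 5, on brackets 56 mm high at y = -335 and 12.
- end_stop (a point): Centre of the face of the black end stop, on the chute's centre line at chute y = 138, z = 31 mm; the stop's top is at z = 56 mm. Behind it stands the reader's white housing, chute y = 150 to 350, x = -120 to 120, 214 mm high.
- gate (a joint): Gate hinge, rad: 0 = shut (red arm level across the chute), grows as the treadle goes down, stop at 0.95. From 0.6 up the arm clears the cups. Treadle and arm are one rigid piece. A spring shuts it within a second when let go: about 0.15 N m at 0, 0.25 N m at 0.9 (5 N on the treadle 50 mm from the hinge).
- gate_arm: Moving piece on the hinge tube: treadle and red-white arm. Origin: on the hinge line at chute y = 0; axes along the chute's when shut. Arm: upright plate at y = 0, 4 mm thick, 96 long, 36 high; shut, it spans chute x = -50 to 46, z = 48 to 84 mm: the cups cannot pass under, the rack's low tail can. It swings up about the hinge line.
- treadle (a point): Middle of the yellow treadle plate, 46.5 mm from the hinge line, at chute y = -185 mm. Plate 4 mm thick, 290 mm long (chute y = -330 to -40), its mid-plane through the hinge line, reaching 8 to 85 mm out. Gate shut: it slopes up outwards by 0.66 rad (outer edge 100 mm above the table); gate at q: by 0.66 - q. It works pressed anywhere; a finger can slide along it.
- rack: Loose white rack, 0.2 to 0.4 kg, lying in the chute. Origin: underside, below the middle of its three fixed cups; +y = nose, along the chute. Base 71 mm wide, 10 high, y = -62 to 62; cups at y = -40, 0, 40, blue caps 37 mm across, tops 61 mm above the underside. Starts with its nose 23 to 78 mm short of the gate; on the end stop its origin is at chute y = 76 mm.
- push_plate (a point): Centre of the back face of the rack's upright blue push plate, 152 mm behind the rack's origin, 34 mm above its underside. Plate 66 mm wide across the chute, 5 mm thick, from 1 to 67 mm above the underside; a tail 40 mm wide, 9 mm high joins it to the rack's base.
- jar: Bystander: white cream jar, 50 mm across, 44 mm high; origin at the centre of its underside.
- vial: Bystander: amber bottle, 32 mm across, 62 mm high; origin at the centre of its underside.
- spare_cup: Bystander: loose blue-capped cup, 37 mm across, 54 mm high; origin at the centre of its underside.
- jar_lid: Bystander: white round lid lying flat, 52 mm across, 12 mm high; origin at the centre of its underside.
Not all that is in view belongs to the job. Of the things that look like the rack, the smallest one is meant.

How it is judged:
On the way, in this order (a step that is already met when the one before it is completed fails the run):
1. a finger presses the treadle and the gate arm is up, with the rack still before the gate (value of joint gate above 0.55 rad and contact force between the fingers and gate_arm above 0.3 N and y of rack in the frame of chute below -0.055 m), for 0.1 s.
2. with the treadle held down, the rack is pushed so that the gate stands over its middle (value of joint gate above 0.5 rad and contact force between the fingers and gate_arm above 0.1 N and y of rack in the frame of chute above 0 m).
3. the rack's nose is at the end stop (y of rack in the frame of chute above 0.069 m), for 0.1 s.
At the end, for the whole second after the job is handed in: The rack lies flat and at rest on the chute floor with its nose within 7 mm of the end stop, and the gate arm is shut (joint below 0.08 rad) behind the cups (y of rack in the frame of chute above 0.069 m and z of rack in the frame of chute below 0.01 m and angle between rack's own z axis and vertical below 0.05 rad and linear speed of rack below 0.01 m/s and value of joint gate below 0.08 rad); the robot touches nothing.
It fails at once if the rack is lifted or tipped (z of rack in the frame of chute above 0.018 m or angle between rack's own z axis and vertical above 0.15 rad).
It fails at once if the gate arm hits or drops on the rack (contact force between gate_arm and rack above 2 N).
It fails at once if a bystander is moved by more than 15 mm (distance of any of jar, vial, spare_cup, jar_lid from where it was at the start of the episode above 0.015 m).
It also fails if it takes over 38 s, if anything falls off the work surface, if the arm or the gripper's body presses on something with over 40 N, if the wrist force passes 120 N, or if a joint passes its speed limit or range.

### The arm

A 6-joint arm with a two-finger parallel gripper is mounted at the origin on the work surface. World frame = base frame: x ahead of the robot, y to its left, z up, the work surface at z = 0. Lengths are in m, angles in rad, forces in N, time in s.
With the tool pointing down it reaches from about 0.35 to 0.85 m from the base axis. Payload 8.1 kg.
Tool frame: the origin (TCP) lies at the very end of the fingers, on their centre line; the grasp point (between the pads) lies 19 mm behind it (grip_point_offset is the distance from the TCP to the grasp point, in m); z points along the fingers, y is the line along which they close (so a half turn about z gives the same grasp; the last joint's range is limited). The gripper opens to 93 mm and grips with 3 to 60 N. Pads are 15 mm wide; open, the fingers measure 128 mm over their backs; the gripper's body (75 mm by 188 mm) begins 65 mm behind the grasp point.
Start: joints at [1.158, 0.13, 1.488, -0, 1.523, -0.085], TCP at [0.193, 0.568, 0.219] pointing down, gripper open.
Joint ranges: [-2.96, 2.96], [-0.89, 2.26], [0.02, 2.5], [-1.34, 4.48], [0, 2.73], [-2.66, 2.66]. Speed limits (rad/s): [2.39, 2.39, 2.79, 3.14, 3.14, 3.14].

### API

Orientations are given as a unit quaternion [w, x, y, z].
In Python, from workcell import state, read_camera, get_calibration, finish_job, boxes_of, pinpoint, grip_point_offset gives the robot as it stands.
- The arm moves only by the tool carry_out, never from a script. Its argument "series" is a list of rows, each a list of 3 entries, a list of its own where there are three numbers: the turn, a rotation vector about the tool's x, y, z in degrees, then the shift along the tool's x, y, z in cm, then the finger opening in cm, from 0 to 9.3. In form: [[[rx, ry, rz], [dx, dy, dz], grip], ...]. A call has exactly 8 rows; each row is the pose to reach, as a shift and turn from the pose commanded when the call began, along the tool's axes at that moment; what a row does not reach only later rows make up. A row lasts 1/8 s, in which the tool goes at most 62.5 mm and 10.7 degrees, less where a joint would pass 70% of its speed; a pose out of reach is approached as far as the arm can. A call with a gripper value outside its range is refused whole. The fingers move at their own pace and stop on an object; the grip force is fixed at half the most. Time passes only in rows, so rows that repeat a pose let the fingers close, or fill a call up. It gives the time, the measured TCP pose, the force, the opening and the grip force at its end, in the units of the state.
- state(): the state, without advancing time (a new reading comes with each control period).
- read_camera(name): name is "scene" or "top" or "wrist"; returns the picture (400x640x3 uint8, blue, green, red); there is no depth.
- get_calibration(name): a dict with "intrinsics" (3x3 intrinsics, pixels), "extrinsics" (4x4, takes a point from camera to world coordinates); the wrist camera has in their place "tool_from_camera" (4x4, takes a point from camera to tool coordinates, whose origin is the TCP and whose axes are the flange's). Camera axes: x right, y down, z forward; pixel columns grow to the right and rows downward; lengths in m; the calibration is good to about 2 mm. A picture is of the moment at which its call begins: read the wrist's pose just before it. get_calibration takes no time and is no camera call.
- finish_job(): hands the job in; it is judged then, once.
Trained networks look in the newest picture that a camera, given by its name, has taken for a name from the list of things; names that differ only in an ending like _2 or _b are one class to them, and where a whole thing is asked for, a point or a joint stands for the part that bears it (a point fixed in the world has none). Each returns a list of dicts, best first, with "confidence" (0 to 1); they miss things now and then, are a little off and sometimes report something else, mostly with a low value. They report only what shows in the picture. A call takes as long as a camera call. They do not tell look-alikes from the thing itself.
- boxes_of(camera, name): "at" ([row, column] in pixels, amid what is visible of it).
- pinpoint(camera, name): "at" ([row, column] in pixels: a listed point, or the origin of a listed thing).
The state is a dict: "time": time; "qpos": joint angles; "joint_vel": joint speeds; "tau": joint torques, N m; "tcp_pos": TCP position; "tool_rot": TCP orientation; "ft_force": force on the tool from outside, world axes, zero at the start; "wrist_torque": the same for the moment, N m; "grip_width": finger opening in m; "gripper_force": force on a finger pad.
Only numpy, scipy, OpenCV 4.12 (cv2) and the standard library are available. Lean on these libraries where they do the work, as an engineer would, in place of code of your own. Each camera call takes 0.05 s, during which the arm holds its last target. There are 200 camera calls.

## Working session

There is one attempt and no reset: what is moved stays moved. The work goes in short steps, Python scripts to look and compute and a tool call to move; the robot and the scene stay as the last step left them, time stands still between calls to the robot, and variables do not carry over. Pictures are saved under pics/ and viewed, at most 10 in all, crops included, and the job is handed in when it is done.

Besides the shell and the picture viewer there is one more tool, called as name(argument=value, ...) on one line, values as JSON. carry_out: Moves the arm, as the interface text tells. Its arguments: {"type":"object","properties":{"series":{"type":"array"}},"required":["series"]}

```bash
mkdir -p pics; ls
python3 - <<'E'
from workcell import *
import cv2,numpy as np
s=state();print(s['time'],s['tcp_pos'],s['tool_rot'],s['ft_force'],s['grip_width'],grip_point_offset)
for c in ['top','scene']:
    im=read_camera(c);cv2.imwrite(f'pics/{c}0.png',im)
    k=get_calibration(c);print(c,np.round(k['intrinsics'],1).tolist(),np.round(k['extrinsics'],3).tolist())
    for n in ['end_stop','treadle','push_plate','rack','gate_arm','chute']:
        print(n,[(np.round(d['at'],1).tolist(),round(d['confidence'],2)) for d in pinpoint(c,n)][:4])
    for n in ['jar','vial','spare_cup','jar_lid']:
        print(n,[(np.round(d['at'],1).tolist(),round(d['confidence'],2)) for d in boxes_of(c,n)][:4])
print(state()['time'])
E
```

```text
pics
0.0 [0.192925   0.56752679 0.2175664 ] [-2.14433759e-04  1.63170352e-01  9.86597463e-01 -9.14264679e-04] [0.31531717 0.46138369 0.62925583] 0.09291281871427502 0.0188
top [[373.3, 0.0, 314.4], [0.0, 373.3, 200.3], [0.0, 0.0, 1.0]] [[0.005, -0.998, 0.066, 0.431], [-1.0, -0.004, 0.009, 0.08], [-0.009, -0.066, -0.998, 1.042], [0.0, 0.0, 0.0, 1.0]]
end_stop [([154.1, 249.9], 0.81)]
treadle [([190.9, 365.3], 0.83)]
push_plate [([260.5, 269.0], 0.8), ([123.5, 356.5], 0.65), ([164.6, 406.9], 0.59), ([315.3, 473.6], 0.57)]
rack [([163.8, 352.5], 0.61), ([269.6, 408.7], 0.58), ([308.1, 210.4], 0.58), ([176.4, 295.2], 0.23)]
gate_arm [([173.6, 296.3], 0.87)]
chute [([161.3, 300.9], 0.92)]
jar [([121.4, 355.8], 0.89)]
vial [([112.6, 395.6], 0.41)]
spare_cup [([111.1, 312.9], 0.64)]
jar_lid [([225.7, 297.3], 0.69)]
scene [[469.1, 0.0, 322.8], [0.0, 469.1, 202.9], [0.0, 0.0, 1.0]] [[-0.654, 0.461, -0.6, 1.204], [0.756, 0.415, -0.505, 0.679], [0.016, -0.784, -0.621, 0.811], [0.0, 0.0, 0.0, 1.0]]
end_stop []
treadle [([187.6, 283.8], 0.79)]
push_plate [([203.7, 396.8], 0.86), ([195.6, 231.6], 0.74), ([118.1, 286.5], 0.59)]
rack [([231.0, 266.6], 0.9), ([216.8, 473.7], 0.74), ([160.9, 297.6], 0.57)]
gate_arm [([237.2, 322.6], 0.94)]
chute [([260.3, 303.6], 0.86), ([233.8, 198.4], 0.74), ([249.9, 229.6], 0.53)]
jar [([242.9, 229.2], 0.9)]
vial [([226.5, 196.6], 0.52)]
spare_cup [([266.7, 252.1], 0.94)]
jar_lid [([214.8, 352.3], 0.57), ([194.7, 289.3], 0.18)]
1.1
```

View pics/top0.png

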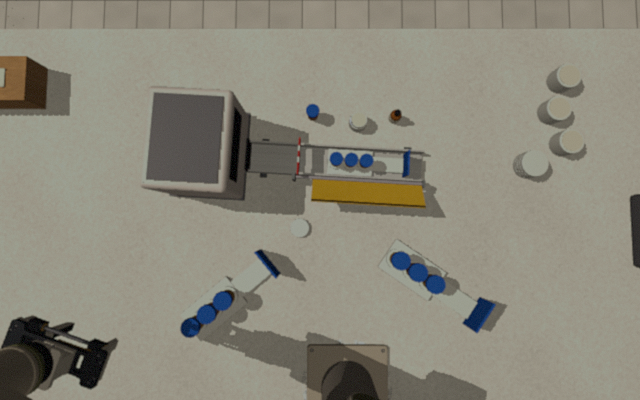

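View pics/scene0.png

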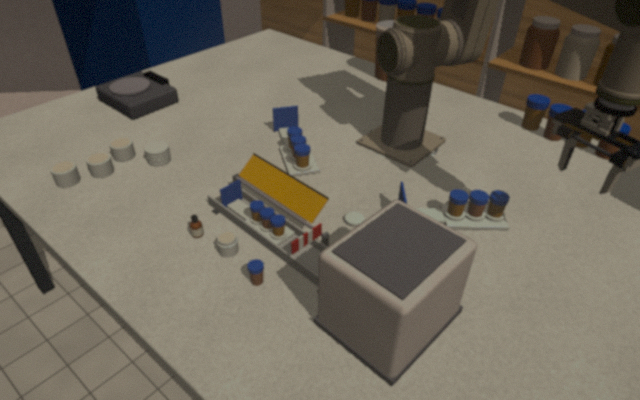

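The top view shows the target rack (three caps at row 160, col 336–366) in the chute. Its plate is at (163,407), the yellow treadle at (191,368) and the gate at (157,299). The two bigger racks outside the chute are decoys. The scene view agrees: rack at (215,268), plate at (195,231).

```bash
cat > h.py <<'E'
from workcell import *
import cv2,numpy as np
from scipy.optimize import least_squares
from scipy.spatial.transform import Rotation as R
def proj(c,P):
    k=get_calibration(c);E=np.linalg.inv(k['extrinsics']);p=np.asarray(k['intrinsics'])@(E[:3,:3]@P+E[:3,3]);return p[:2]/p[2]
def w(p,c): # chute->world
    a=p[2];return np.array([p[0]+np.cos(a)*c[0]-np.sin(a)*c[1],p[1]+np.sin(a)*c[0]+np.cos(a)*c[1],c[2]])
TR=(-.052-.0465*np.cos(.66),-.185,.048+.0465*np.sin(.66))
E
python3 - <<'E'
from h import *
# cam,row,col,chute point; rack y = p[3]
ob=[('top',154.1,249.9,(0,.138,.031)),('top',190.9,365.3,TR),('top',173.6,296.3,(-.052,0,.048)),
('scene',187.6,283.8,TR),('scene',237.2,322.6,(-.052,0,.048)),
('top',164.6,406.9,'pp'),('scene',195.6,231.6,'pp'),('top',163.8,352.5,'r'),('scene',231,266.6,'r')]
def f(p):
    r=[]
    for c,row,col,q in ob:
        q={'pp':(0,p[3]-.152,.040),'r':(0,p[3],.006)}.get(q,q) if isinstance(q,str) else q
        r+=list(proj(c,w(p,q))-[col,row])
    return r
s=least_squares(f,[.5,.13,0,-.1],loss='soft_l1');p=s.x
print(p,np.degrees(p[2]));print(np.round(np.array(f(p)).reshape(-1,2),1).tolist())
np.save('p.npy',p)
ry=p[3]-.152-.035
print('plate',w(p,(0,p[3]-.152,.04)))
t=w(p,(-.055,ry,.16));print('hover target',t)
s=state();print(s['tcp_pos'],s['qpos'])
im=cv2.imread('pics/top0.png')
for q in [(0,.138,.056),(-.041,-.34,.032),(.041,-.34,.032),(.041,.138,.032),(0,p[3]+.04,.067),(0,p[3]-.04,.067),(-.033,p[3]-.152,.073),(.033,p[3]-.152,.073),(-.119,-.33,.1),(-.119,-.04,.1),(.046,0,.084)]:
    u=proj('top',w(p,q));cv2.circle(im,tuple((u).astype(int)),1,(0,255,0),-1)
cv2.imwrite('pics/ov.png',cv2.resize(im[100:240,230:450],None,fx=3.5,fy=3.5))
E
```

```text
[ 0.61744575  0.13515795 -0.07456871 -0.14521917] -4.272472169787163
[[-2.5, -1.3], [-0.4, 1.8], [-0.7, 1.0], [-1.8, -0.6], [-1.1, -1.4], [0.0, -0.1], [-1.3, -2.2], [-2.8, -1.5], [0.5, -1.1]]
plate [ 0.59530303 -0.16123526  0.04      ]
hover target [ 0.53784839 -0.19204051  0.16      ]
[0.19315612 0.56807434 0.21864314] [ 1.15762294e+00  1.30426479e-01  1.48815680e+00 -2.75142526e-05
  1.52301609e+00 -8.54004498e-02]
```

View pics/ov.png

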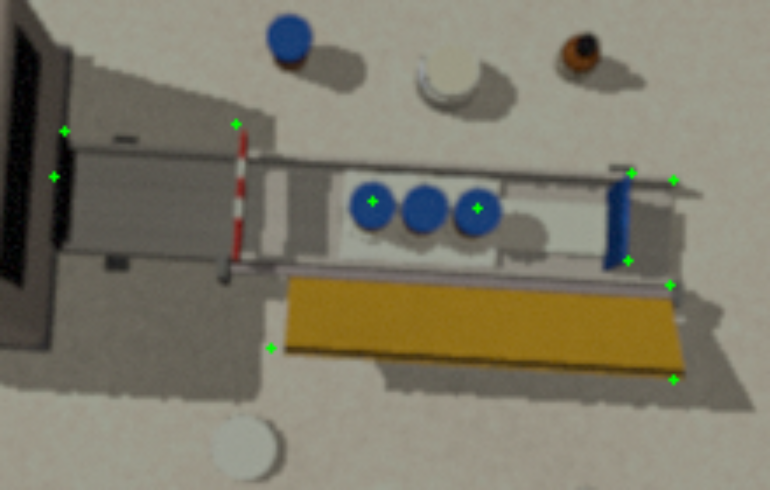

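Run:
```python
from h import *
A=-.052-.085*np.cos(.66)
ob=[((683,374),(A,-.33,.1),0),((287,352),(A,-.04,.1),0),((243,133),(.046,0,.084),0),((236,258),(-.05,0,.084),0),((64,197),(0,.138,.056),0),
((372,205),(0,.04,.067),1),((425,208),(0,0,.067),1),((477,212),(0,-.04,.067),1),((629,181),(.033,-.152,.073),1),((628,265),(-.033,-.152,.073),1)]
sc=[(187.6,283.8,TR,0),(237.2,322.6,(-.052,0,.048),0),(195.6,231.6,(0,-.152,.04),1),(231,266.6,(0,0,.006),1)]
def f(p):
    r=[]
    for U,q,k in ob:
        q=(q[0],q[1]+k*p[3],q[2]);r+=list(proj('top',w(p,q))-((np.array(U)+.5)/3.5-.5+[230,100]))
    for a,b,q,k in sc:
        q=(q[0],q[1]+k*p[3],q[2]);r+=list(.5*(proj('scene',w(p,q))-[b,a]))
    return r
s=least_squares(f,[.6,.13,-.07,-.14],loss='soft_l1');p=s.x
print(p,np.degrees(p[2]));print(np.round(np.array(f(p)).reshape(-1,2),1).tolist())
np.save('p.npy',p)
t=w(p,(-.055,p[3]-.152-.027,.16))
s=state();Rm=R.from_quat(np.roll(s['tool_rot'],-1)).as_matrix()
a=p[2];Rt=np.array([[np.sin(a),np.cos(a),0],[-np.cos(a),np.sin(a),0],[0,0,-1.]]).T.T
Rt=np.column_stack([[np.sin(a),-np.cos(a),0],[np.cos(a),np.sin(a),0],[0,0,-1]])
print('hover',t,'shift cm',100*Rm.T@(t-s['tcp_pos']),'turn',R.from_matrix(Rm.T@Rt).as_rotvec(degrees=True))
```

```text
[ 0.61215613  0.13085456 -0.05533904 -0.13869894] -3.1706936530741046
[[0.7, 1.5], [-1.1, 1.0], [0.1, -0.2], [-0.2, 0.7], [-0.8, -2.0], [-0.2, 0.1], [-0.2, 0.1], [0.2, -0.2], [0.4, -1.7], [-0.4, -0.7], [-1.5, -0.9], [-0.6, -1.7], [-0.5, -0.9], [0.8, -0.6]]Traceback (most recent call last):
  File "<stdin>", line 20, in <module>
  File "scipy/spatial/transform/_rotation.pyx", line 1143, in scipy.spatial.transform._rotation.Rotation.from_matrix
ValueError: Non-positive determinant (left-handed or null coordinate frame) in rotation matrix 0: [[-2.69075096e-01 -9.63119199e-01  2.68093054e-05]
 [-9.63119199e-01  2.69075097e-01  9.04186911e-06]
 [ 1.59221142e-05  2.33876150e-05  1.00000000e+00]].
```

```bash
cat >> h.py <<'E'
def togo(c):
    "shift (tool cm) and turn (deg) bringing TCP to chute point c"
    p=np.load('p.npy');s=state();Rm=R.from_quat(np.roll(s['tool_rot'],-1)).as_matrix();a=p[2]
    Rt=np.column_stack([[-np.sin(a),np.cos(a),0],[np.cos(a),np.sin(a),0],[0,0,-1]])
    return w(p,c),100*Rm.T@(w(p,c)-s['tcp_pos']),R.from_matrix(Rm.T@Rt).as_rotvec(degrees=True)
E
python3 -c "
from h import *
p=np.load('p.npy');print(*togo((-.055,p[3]-.152-.027,.2)))"
```

```text
[ 0.53966814 -0.18331595  0.2       ] [-56.99620951 -59.98336287   1.86638427] [5.54028504e-04 1.65027491e-03 7.43907629e+01]
```

carry_out(series=[[[0, 0, 9], [-3.5, -3.7, -2], 9.3], [[0, 0, 18], [-7, -7.5, -4], 9.3], [[0, 0, 27], [-10.6, -11.2, -4], 9.3], [[0, 0, 36], [-14.2, -15, -4], 9.3], [[0, 0, 45], [-17.8, -18.7, -4], 9.3], [[0, 0, 54], [-21.4, -22.5, -4], 9.3], [[0, 0, 63], [-25, -26.2, -4], 9.3], [[0, 0, 74.4], [-28.5, -30, -4], 9.3]])

```text
time: 2.1
tcp_pos: [0.3669, 0.1908, 0.2589]
tool_rot: [0.0, 0.724, 0.689, 0.0]
ft_force: [1.3, 1.0, 0.1]
grip_width: 0.0928
gripper_force: 0.0
```

```bash
python3 -c "
from h import *
p=np.load('p.npy');print(*togo((-.055,p[3]-.152-.027,.2)))"
```

```text
[ 0.53966814 -0.18331595  0.2       ] [-36.51070942  19.10342345   5.89624084] [ 0.05464905 -0.02306259  0.33033142]
```

carry_out(series=[[[0, 0, 0], [-5, 2.7, 0], 9.3], [[0, 0, 0], [-10.5, 5.5, 0], 9.3], [[0, 0, 0], [-16, 8.2, 0], 9.3], [[0, 0, 0], [-21.5, 11, 1], 9.3], [[0, 0, 0], [-27, 14, 3], 9.3], [[0, 0, 0], [-32, 16.8, 5], 9.3], [[0, 0, 0], [-36.5, 19.1, 5.9], 9.3], [[0, 0, 0], [-36.5, 19.1, 5.9], 9.3]])

```text
time: 3.1
tcp_pos: [0.5407, -0.1837, 0.1973]
tool_rot: [-0.001, 0.724, 0.69, -0.001]
ft_force: [0.2, 0.7, 0.4]
grip_width: 0.0927
gripper_force: 0.0
```

Run:
```python
from h import *
p=np.load('p.npy');print(*togo((-.055,p[3]-.152-.027,.2)))
s=state();Rm=R.from_quat(np.roll(s['tool_rot'],-1)).as_matrix();k=get_calibration('wrist');print({a:np.round(b,3).tolist() for a,b in k.items()})
im=read_camera('wrist')
T=np.eye(4);T[:3,:3]=Rm;T[:3,3]=s['tcp_pos'];E=np.linalg.inv(T@np.array(k['tool_from_camera']));np.save('Ew.npy',E)
def pw(c):
    q=np.array(k['intrinsics'])@(E[:3,:3]@w(p,c)+E[:3,3]);return q[:2]/q[2]
cv2.imwrite('pics/w1raw.png',im)
for n in ['push_plate','rack','treadle','gate_arm']: print(n,[(np.round(d['at'],1).tolist(),round(d['confidence'],2)) for d in pinpoint('wrist',n)][:3])
print('pred pp',pw((0,p[3]-.152,.04)),'rack',pw((0,p[3],.006)),'tr',pw(TR))
for c in [(x,p[3]-.152,.073) for x in(-.033,.033)]+[(x,-.34,.032) for x in (-.038,.038)]+[(-.119,-.33,.1)]+[(0,p[3]+d,.067) for d in (-.04,0,.04)]:
    u=pw(c);cv2.circle(im,tuple(u.astype(int)),3,(0,255,0),-1)
cv2.imwrite('pics/w1.png',im)
```

```text
[ 0.53966814 -0.18331595  0.2       ] [ 0.03118941 -0.10886718 -0.26968144] [-0.18532289 -0.03187644  0.43357423]
{'intrinsics': [[310.555, 0.0, 322.99], [0.0, 310.555, 199.329], [0.0, 0.0, 1.0]], 'tool_from_camera': [[0.0, -0.957, -0.289, 0.082], [1.0, 0.001, -0.0, 0.0], [0.0, -0.289, 0.957, -0.166], [0.0, 0.0, 0.0, 1.0]]}
push_plate [([164.6, 377.4], 0.58), ([25.0, 487.5], 0.35)]
rack [([2.6, 379.7], 0.95), ([180.2, 132.3], 0.95)]
treadle [([37.6, 285.7], 0.73)]
gate_arm []
pred pp [374.98531918 160.82556694] rack [378.19195521   5.77110325] tr [282.90072764  41.91967197]
```

View pics/w1.png

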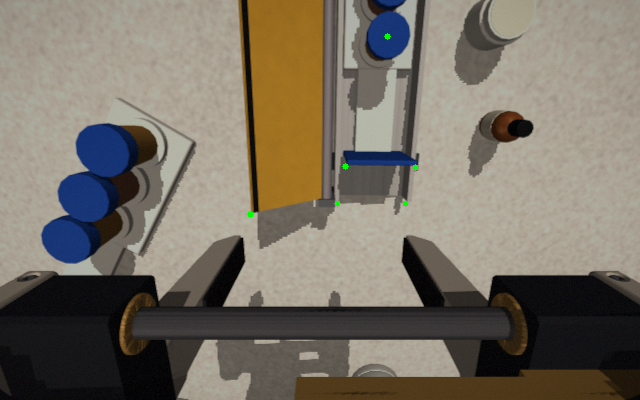

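The wrist view shows the back edge of the plate at about (165, 345–418), within 2–3 px of prediction. Both fingers straddle as intended, so I'll press down.

carry_out(series=[[[0, 0, 0.4], [0.5, -0.1, 4.5], 9.3], [[0, 0, 0.4], [1, -0.1, 8.5], 9.3], [[0, 0, 0.4], [1, -0.1, 10], 9.3], [[0, 0, 0.4], [1, -0.1, 11.5], 9.3], [[0, 0, 0.4], [1, -0.1, 13], 9.3], [[0, 0, 0.4], [1, -0.1, 14.5], 9.3], [[0, 0, 0.4], [1, -0.1, 15.4], 9.3], [[0, 0, 0.4], [1, -0.1, 15.4], 9.3]])

```text
time: 4.35
tcp_pos: [0.5404, -0.1709, 0.0451]
tool_rot: [-0.0, 0.725, 0.689, -0.0]
ft_force: [-1.2, -0.9, 2.9]
grip_width: 0.0927
gripper_force: 1.8
```

Run:
```python
from h import *
s=state();print(s['ft_force'],s['wrist_torque']);p=np.load('p.npy');print(*togo((-.055,-.084,.043)))
im=cv2.resize(read_camera('top')[110:220,230:450],None,fx=3.5,fy=3.5);im2=cv2.resize(read_camera('scene')[130:300,190:360],None,fx=2.265,fy=2.265)
cv2.imwrite('pics/t2.png',np.vstack([im,np.zeros((10,770,3),np.uint8)])[:395]);cv2.imwrite('pics/s2.png',im2)
```

```text
[-1.16189451 -0.93447663  2.87261952] [-0.30527342  0.55073972  0.01648894]
[0.55259422 0.05002525 0.043     ] [22.13019893  0.08621363  0.20703553] [-0.02950034  0.00208409  0.2352526 ]
```

View pics/s2.png

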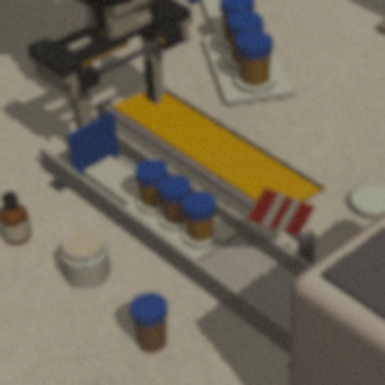

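The scene crop shows the red arm raised, with one finger on the treadle and the other behind the blue plate. I'll push.

carry_out(series=[[[0, 0, 0], [0.6, 0, 0.2], 9.3], [[0, 0, 0], [1.4, 0, 0.2], 9.3], [[0, 0, 0], [2.4, 0, 0.2], 9.3], [[0, 0, 0], [3.5, 0, 0.2], 9.3], [[0, 0, 0], [4.6, 0, 0.2], 9.3], [[0, 0, 0], [5.7, 0, 0.2], 9.3], [[0, 0, 0], [6.8, 0, 0.2], 9.3], [[0, 0, 0], [8, 0, 0.2], 9.3]])

```text
time: 5.45
tcp_pos: [0.5451, -0.0904, 0.0442]
tool_rot: [0.001, 0.725, 0.689, 0.0]
ft_force: [-0.6, -5.2, 5.7]
grip_width: 0.0927
gripper_force: 3.1
```

carry_out(series=[[[0, 0, 0], [1.2, 0, 0], 9.3], [[0, 0, 0], [2.4, 0, 0], 9.3], [[0, 0, 0], [3.6, 0, 0], 9.3], [[0, 0, 0], [4.8, 0, 0], 9.3], [[0, 0, 0], [6, 0, 0], 9.3], [[0, 0, 0], [7.2, 0, 0], 9.3], [[0, 0, 0], [8.4, 0, 0], 9.3], [[0, 0, 0], [9, 0, 0], 9.3]])

```text
time: 6.45
tcp_pos: [0.5495, -0.0002, 0.0442]
tool_rot: [0.0, 0.725, 0.689, 0.0]
ft_force: [-0.5, -5.8, 5.6]
grip_width: 0.0933
gripper_force: 3.3
```

Run:
```python
from h import *
s=state();print(s['ft_force']);print(*togo((-.055,-.084,.043)))
im2=cv2.resize(read_camera('scene')[130:330,190:390],None,fx=2.265,fy=2.265)
cv2.imwrite('pics/s3.png',im2)
```

```text
[-0.49983005 -5.8254561   5.63257644]
[0.55259422 0.05002525 0.043     ] [5.03165703 0.05662547 0.11399767] [0.04661876 0.02593269 0.28568644]
```

View pics/s3.png

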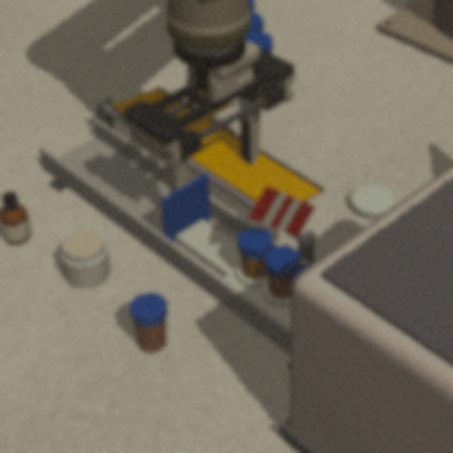

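The rack is halfway through, with the gate up and the cups passing under it. The friction reading is about 5 N, and I'll watch for it to rise at the stop.

carry_out(series=[[[0, 0, 0], [1, 0, 0], 9.3], [[0, 0, 0], [2, 0, 0], 9.3], [[0, 0, 0], [3, 0, 0], 9.3], [[0, 0, 0], [3.6, 0, 0], 9.3], [[0, 0, 0], [4.0, 0, 0], 9.3], [[0, 0, 0], [4.3, 0, 0], 9.3], [[0, 0, 0], [4.6, 0, 0], 9.3], [[0, 0, 0], [4.6, 0, 0], 9.3]])

```text
time: 7.5
tcp_pos: [0.5517, 0.0456, 0.044]
tool_rot: [0.0, 0.725, 0.689, 0.0]
ft_force: [0.6, -3.4, 5.9]
grip_width: 0.0934
gripper_force: 2.6
```

carry_out(series=[[[0, 0, 0], [0.1, 0, 0], 9.3], [[0, 0, 0], [0.2, 0, 0], 9.3], [[0, 0, 0], [0.3, 0, 0], 9.3], [[0, 0, 0], [0.4, 0, 0], 9.3], [[0, 0, 0], [0.4, 0, 0], 9.3], [[0, 0, 0], [0.4, 0, 0], 9.3], [[0, 0, 0], [0.4, 0, 0], 9.3], [[0, 0, 0], [0.4, 0, 0], 9.3]])

```text
time: 8.5
tcp_pos: [0.5518, 0.0492, 0.044]
tool_rot: [0.0, 0.725, 0.689, 0.0]
ft_force: [-0.7, -5.1, 5.8]
grip_width: 0.0928
gripper_force: 3.4
```

carry_out(series=[[[0, 0, 0], [0.1, 0, 0], 9.3], [[0, 0, 0], [0.2, 0, 0], 9.3], [[0, 0, 0], [0.3, 0, 0], 9.3], [[0, 0, 0], [0.4, 0, 0], 9.3], [[0, 0, 0], [0.4, 0, 0], 9.3], [[0, 0, 0], [0.4, 0, 0], 9.3], [[0, 0, 0], [0.4, 0, 0], 9.3], [[0, 0, 0], [0.4, 0, 0], 9.3]])

```text
time: 9.5
tcp_pos: [0.5518, 0.0495, 0.0441]
tool_rot: [0.002, 0.726, 0.688, -0.002]
ft_force: [-3.5, -22.0, 8.3]
grip_width: 0.0926
gripper_force: 11.6
```

Force jumped to 22 N with no further travel, at the predicted stop position (y of 0.0495 against 0.050), so the rack is seated. I'll back off and lift slowly.

carry_out(series=[[[0, 0, 0], [-0.4, 0, 0], 9.3], [[0, 0, 0], [-1, 0, 0], 9.3], [[0, 0, 0], [-2, 0, 0], 9.3], [[0, 0, 0], [-2.5, 0, -1], 9.3], [[0, 0, 0], [-2.5, 0, -2.2], 9.3], [[0, 0, 0], [-2.5, 0, -3.4], 9.3], [[0, 0, 0], [-2.5, 0, -4.6], 9.3], [[0, 0, 0], [-2.5, 0, -5.8], 9.3]])

```text
time: 10.5
tcp_pos: [0.5505, 0.0281, 0.1024]
tool_rot: [-0.0, 0.725, 0.689, -0.0]
ft_force: [0.2, -0.2, 0.4]
grip_width: 0.0926
gripper_force: 0.0
```

carry_out(series=[[[0, 0, 0], [0, 0, -2], 9.3], [[0, 0, 0], [0, 0, -5], 9.3], [[0, 0, 0], [-4, 0, -9], 9.3], [[0, 0, 0], [-9, 0, -12], 9.3], [[0, 0, 0], [-14, 0, -12], 9.3], [[0, 0, 0], [-19, 0, -12], 9.3], [[0, 0, 0], [-19, 0, -12], 9.3], [[0, 0, 0], [-19, 0, -12], 9.3]])

```text
time: 11.5
tcp_pos: [0.5409, -0.1614, 0.222]
tool_rot: [-0.0, 0.725, 0.689, 0.0]
ft_force: [0.1, 0.2, -0.5]
grip_width: 0.0933
gripper_force: 0.0
```

Run:
```python
from h import *
t=read_camera('top')
for n in ['push_plate','rack']: print(n,[(np.round(d['at'],1).tolist(),round(d['confidence'],2)) for d in pinpoint('top',n)][:4])
p=np.load('p.npy');print('pred',proj('top',w(p,(0,-.076,.04)))[::-1],proj('top',w(p,(0,.076,.006)))[::-1])
a=cv2.resize(t[100:240,230:450],None,fx=2.5,fy=2.5);b=cv2.resize(read_camera('scene')[130:330,190:360],None,fx=1.75,fy=1.75)
s=state();print(s['time'],s['ft_force'])
c=np.zeros((350,550+298,3),np.uint8);c[:,:550]=a;c[:,550:]=b[:350,:298];cv2.imwrite('pics/f.png',cv2.resize(c,(790,326)))
```

```text
push_plate [([261.7, 267.4], 0.93), ([157.5, 328.0], 0.82)]
rack [([159.7, 270.9], 0.95), ([303.9, 211.9], 0.95), ([268.2, 406.4], 0.79)]
pred [159.59706293 326.89783526] [158.58883867 272.47838238]
11.7 [-0.45049921  0.45930211 -0.02698584]
```

View pics/f.png

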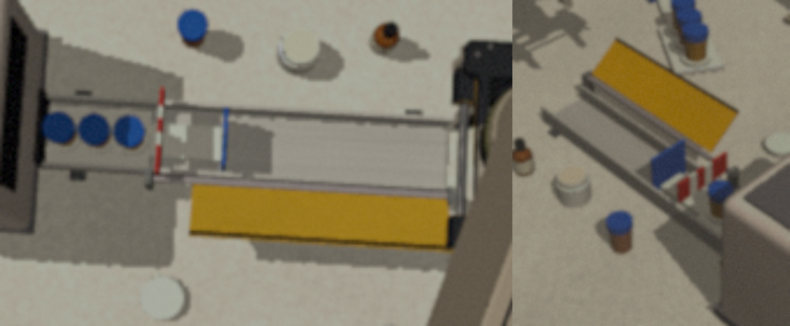

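The picture shows the rack at the stop (cups at cols 58–130), the gate shut behind the cups (col 160), and the bystanders where they were. The robot is clear, so I'll hand in.

```bash
python3 -c "
from workcell import *
print(finish_job())"
```

```text
the job is handed in; nothing more can be done
None
```

I've handed in the job: the rack is seated against the end stop, the gate is shut behind the cups, and the jar, lid, bottle and spare cup weren't disturbed; it took about 12 s of the 38 s, and no verdict came back.

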